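Stack the spare parts tray on the heel tray

ROBOT

A 6-joint arm with a two-finger parallel gripper is mounted at the origin on the work surface. World frame = base frame: x ahead of the robot, y to its left, z up, the work surface at z = 0. Lengths are in m, angles in rad, forces in N, time in s.
With the tool pointing down it reaches from about 0.325 to 0.85 m from the base axis. Payload 4.4 kg.
Tool frame: the origin (TCP) lies on the mounting face of the last link; the fingertips stand 199 mm ahead of it and the grasp point (between the pads) lies 180 mm ahead of it; z points along the fingers, y is the line along which they close (so a half turn about z gives the same grasp; the last joint's range is limited). The gripper opens to 94 mm and grips with 3 to 60 N. Pads are 16 mm wide; open, the fingers measure 119 mm over their backs; the gripper's body (75 mm by 177 mm) begins 78 mm behind the grasp point.
Start: joints at [1.054, 0.207, 1.542, -0, 1.393, -0.15], TCP at [0.206, 0.537, 0.405] pointing down, gripper open.
Joint ranges: [-2.73, 2.73], [-0.86, 2.22], [0.23, 2.46], [-1.11, 4.25], [0.08, 2.63], [-2.82, 2.82]. Speed limits (rad/s): [2.79, 2.79, 3.14, 3.14, 3.14, 3.14].

INTERFACE

Orientations are given as a unit quaternion [w, x, y, z].
In Python, from bench import bot, fingers, kinematics, readout, optics gives the robot as it stands. Calls block until the motion is done:
- bot.goto(position, orientation): joint-space move of the TCP to a pose.
- bot.move_linear(position, velocity=0.15, orientation=None): straight line of the TCP; orientation=None keeps the orientation; velocity is the mean speed in m/s.
- bot.movej(angles): joint-space move.
- fingers.command_gripper(opening, effort=None): finger opening in m; effort is the grip in N (None keeps the last); returns when the fingers have stopped.
- bot.sleep(seconds).
- kinematics.solve_ik(position, orientation): joint angles nearest the present ones, or None.
- readout.read_state(): the state.
- optics.get_image(name): name is "side" or "top"; returns a dict with "image" (400x640x3 uint8, blue, green, red), "fx", "fy", "cx", "cy" (pixels), "k1" (the pictures are not rectified: a ray, as slopes to the right and down, at radius r is drawn at 1 + k1 r^2 times it, then the intrinsics apply), "cam_to_world" (4x4, takes a point from camera to world coordinates). Camera axes: x right, y down, z forward; pixel columns grow to the right and rows downward; lengths in m; the calibration is good to about 2 mm. A picture is of the moment at which its call begins. There is no depth.
A pose or a line that the arm cannot do raises bot.Unreachable and nothing moves.
- bot.sign_off(): hands the job in; it is judged then, once.
The state is a dict: "time_s": time; "joints": joint angles; "qvel": joint speeds; "joint_torque": joint torques, N m; "position": TCP position; "eef_rot": TCP orientation; "force": force on the tool from outside, world axes, zero at the start; "wrist_torque": the same for the moment, N m; "width": finger opening in m; "grip_force": force on a finger pad.
Only numpy, scipy, OpenCV 4.12 (cv2) and the standard library are available. Lean on these libraries where they do the work, as an engineer would, in place of code of your own. Each camera call takes 0.05 s, during which the arm holds its last target. There are 200 camera calls.

TASK

Pick up the empty stack-nest tray by its low centre wall, turn it end for end and lower it level and square onto the matching tray of rubber heels before letting go, so that it stands on that tray's rim lugs, its cut-out end over the other's closed end, instead of nesting down onto the heels. Leave the heel tray and the plain tray of eyelet pots where they stand.

Things in the scene. Friction and masses are not known exactly. Their poses are not given: they have to be found in the camera images.
- spare_grip (a point): Empty grey stack-nest tray, 200 (x) x 130 (y) x 68 mm, 0.26 kg. Point: its centre in plan, 28 mm above its underside, in the centre wall it is lifted by: 20 mm thick (x), 98 mm long (y), top 40 mm above the underside, 74 mm long compartments either side, floors 4 mm up. x points to the closed end, z up. Starts facing as the heel tray does, within 30 degrees; set on it so, it nests.
- spare_front (a point): Middle of the empty tray's cut-out end: on the sill, 40 mm above the underside, 100 mm from the centre towards -x. Above the sill the end wall is missing over 86 mm. Shows which way the tray faces. The tray's foot (176 x 106 mm) has side notches at x = -30 and +60 mm that swallow lugs if it is not turned.
- heel_tray: Same kind of tray, holding four black rubber heels lower than its centre wall; 0.8 kg, loose. Origin: centre of its underside; x towards its closed end (cut-out end at -x), z up. Four lugs 12 mm wide reach 27 mm inwards from its long sides at x = -30 and +60 mm, tops flush with the rim, 68 mm up. A turned tray rests on them, its underside 68 mm above this origin; a nested one at 40 mm.
- plain_tray: Bystander: plain grey open tray, 180 x 120 x 45 mm, without lugs or centre wall, holding three small white pots of eyelets; 0.7 kg, loose. Origin: centre of its underside. Stays where it is.
Mind the look-alikes: they are no part of the job. What is shaped like the part that bears spare_grip but blue is not meant.

How it is judged:
By the outcome, as a careful person would: the job done as asked, in the order asked, and still so for the second after the job is handed in, with the robot touching nothing.
It also fails if it takes over 42 s, if anything falls off the work surface, if the arm or the gripper's body presses on something with over 40 N, if the wrist force passes 120 N, or if a joint passes its speed limit or range.

## Working session

There is one attempt and no reset: what is moved stays moved. The work goes in short steps, each a Python script; the robot and the scene stay as the last script left them, time stands still between calls to the robot, and variables do not carry over. Pictures are saved under pics/ and viewed, at most 10 in all, crops included, and the job is handed in when it is done.

```bash
mkdir -p pics; ls; python3 - <<'E'
from bench import bot, fingers, kinematics, readout, optics
import cv2,numpy as np
for n in("top","side"):
    d=optics.get_image(n); cv2.imwrite(f"pics/{n}0.png",d["image"]); print(n,d["fx"],d["fy"],d["cx"],d["cy"],d["k1"],np.round(d["cam_to_world"],3).tolist())
print(readout.read_state())
E
```

```text
pics
top 391.27751502841136 391.27751502841136 318.8213884223522 194.3744405683276 -0.09725218628563194 [[0.027, -0.997, 0.069, 0.415], [-1.0, -0.026, 0.014, -0.009], [-0.012, -0.069, -0.998, 0.843], [0.0, 0.0, 0.0, 1.0]]
side 512.2868819070256 512.2868819070256 310.56638344599486 199.377880061581 -0.15922033630932575 [[0.918, -0.236, 0.32, 0.034], [-0.398, -0.556, 0.73, -0.996], [0.006, -0.797, -0.604, 0.867], [0.0, 0.0, 0.0, 1.0]]
{'time_s': 0.1, 'joints': array([ 1.05349283e+00,  2.07330627e-01,  1.54276380e+00, -4.14379932e-05,
        1.39354217e+00, -1.50492319e-01]), 'qvel': array([-0.00072887, -0.0009374 , -0.00341066, -0.00010037,  0.00079282,
        0.0002149 ]), 'joint_torque': array([ 1.77993684e-05, -3.71857810e+01, -2.82293504e+01,  7.00663542e-02,
        3.10284435e-02, -3.95258542e-05]), 'position': array([0.20606996, 0.53646223, 0.40363133]), 'eef_rot': array([-3.15663838e-04,  1.82375388e-01,  9.83228444e-01, -9.72211277e-04]), 'force': array([-0.45102681, -0.10992802,  0.47561139]), 'wrist_torque': array([ 0.04958837, -0.03052024, -0.01713533]), 'grip_force': 0.0, 'width': 0.09418765149163565}
```

View pics/top0.png

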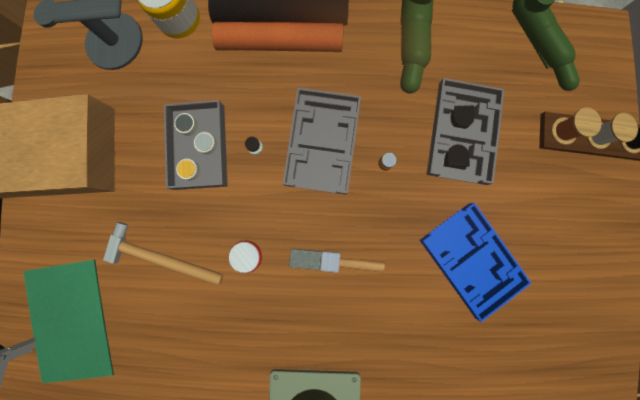

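View pics/side0.png

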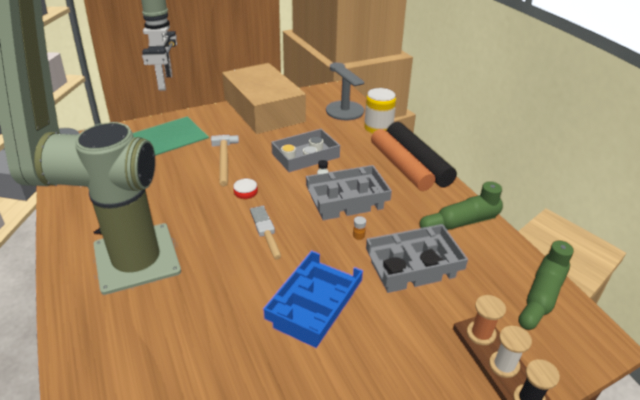

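Top view: the spare tray is at about (322,141), the heel tray with black heels at (467,132), the pots tray at (195,145), and the blue decoy at (475,262). I'll enlarge both trays next.

```bash
python3 - <<'E'
import cv2,numpy as np
t=cv2.imread("pics/top0.png");s=cv2.imread("pics/side0.png")
a=cv2.resize(np.hstack([t[80:205,275:370],t[70:195,425:515]]),None,fx=4,fy=4,interpolation=cv2.INTER_CUBIC)
cv2.imwrite("pics/c1.png",a)
b=cv2.resize(s[155:295,295:475],None,fx=4.2,fy=4.2,interpolation=cv2.INTER_CUBIC)
cv2.imwrite("pics/c2.png",b)
E
```

```text
(no output)
```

View pics/c1.png

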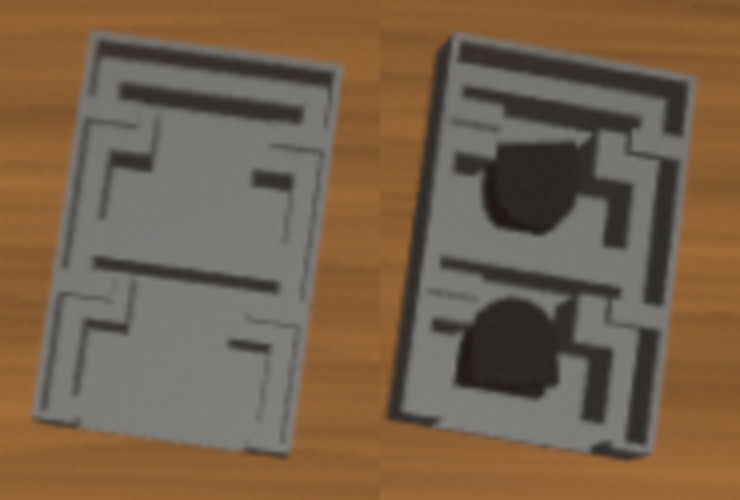

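View pics/c2.png

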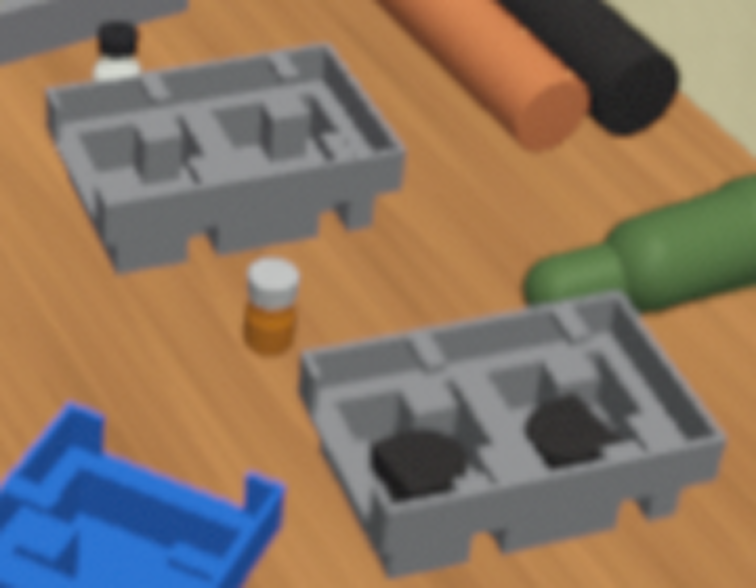

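Close-up: in both trays the closed end points to the top of the image (world +x) and the cut-out end points towards the robot. The rim corners can be read off in both views, so I'll fit the poses from them.

```bash
cat > h.py <<'E'
from bench import bot, fingers, kinematics, readout, optics
import cv2,numpy as np
from scipy.optimize import least_squares
from scipy.spatial.transform import Rotation as R
def proj(d,P):
    T=np.linalg.inv(d["cam_to_world"]); c=P@T[:3,:3].T+T[:3,3]
    s=c[:,:2]/c[:,2:]; s=s*(1+d["k1"]*(s**2).sum(1,keepdims=True))
    return s*d["fx"]+[d["cx"],d["cy"]]
def rim(x,y,a,z):  # corners: (-,+),(+,+),(+,-),(-,-)
    L=np.array([[-.1,.065],[.1,.065],[.1,-.065],[-.1,-.065]])
    c,s=np.cos(a),np.sin(a)
    return np.c_[L@[[c,s],[-s,c]]+[x,y],np.full(4,z)]
def fit(obs,z,x0):  # obs: list of (cam,pixels)
    f=lambda p:np.concatenate([(proj(d,rim(*p,z))-o).ravel() for d,o in obs])
    r=least_squares(f,x0,loss="soft_l1"); return r.x,r.fun.reshape(len(obs),4,2)
def quat(a):  # tool down, tool y along heading a
    y=np.array([np.cos(a),np.sin(a),0]); z=np.array([0,0,-1.])
    q=R.from_matrix(np.c_[np.cross(y,z),y,z]).as_quat(); return np.r_[q[3],q[:3]]
E
python3 - <<'E'
from h import *
t=optics.get_image("top");s=optics.get_image("side")
A=lambda *p:np.array(p,float)
res={}
sp=[(t,A((38,415),(92,34),(341,67),(290,450))/4+[275,80]),(s,A((48,92),(325,45),(403,152),(97,192))/4.2+[295,155])]
hp=[(t,(A((402,415),(456,36),(694,77),(652,448))-[380,0])/4+[425,70]),(s,A((302,352),(620,293),(722,437),(374,495))/4.2+[295,155])]
for n,o,x0 in(("spare",sp,(.55,0,0)),("heel",hp,(.55,-.35,0))):
    for k in ([0,1],[0],[1]):
        p,e=fit([o[i] for i in k],.068,x0); print(n,k,np.round(p,4),np.round(e,1).tolist() if len(k)==2 else "")
        if len(k)==2: res[n]=p
x,y,a=res["spare"];X,Y,b=res["heel"]
for q0 in (0,np.pi):
    for (u,v,c,z) in((x,y,a+q0,.208),(x,y,a+q0,.35),(X,Y,b+np.pi+q0,.35),(X,Y,b+np.pi+q0,.276)):
        j=kinematics.solve_ik([u,v,z],quat(c)); print(q0,z,None if j is None else np.round(j,2))
np.save("res.npy",[res["spare"],res["heel"]])
E
```

```text
spare [0, 1] [ 0.5782 -0.0029 -0.1166] [[[-1.4, 0.5], [-0.0, -0.8], [0.9, -0.3], [0.3, 1.1]], [[-1.3, -1.0], [0.2, -0.9], [0.2, -0.5], [1.3, 2.9]]]
spare [0] [ 0.5786 -0.0029 -0.1102] 
spare [1] [ 0.5779 -0.0027 -0.1396] 
heel [0, 1] [ 0.6068 -0.2987 -0.1419] [[[-0.3, -0.7], [-0.5, -0.9], [0.8, 0.2], [-0.1, 2.0]], [[-1.3, -0.5], [-0.9, -0.7], [0.4, 0.3], [2.1, 3.7]]]
heel [0] [ 0.6066 -0.2986 -0.1325] 
heel [1] [ 0.6083 -0.2956 -0.1786] 
0 0.208 [-0.15  0.45  1.68 -0.    1.02 -0.04]
0 0.35 [-0.15  0.26  1.59 -0.    1.29 -0.04]
0 0.35 [-0.59  0.46  1.32 -0.    1.36  2.7 ]
0 0.276 [-0.59  0.53  1.38 -0.    1.23  2.7 ]
3.141592653589793 0.208 None
3.141592653589793 0.35 None
3.141592653589793 0.35 [-0.59  0.46  1.32 -0.    1.36 -0.44]
3.141592653589793 0.276 [-0.59  0.53  1.38 -0.    1.23 -0.44]
```

```bash
cat >> h.py <<'E'
def fitm(obs,z,x0):  # as fit, NaN pixels ignored
    f=lambda p:np.nan_to_num(np.concatenate([(proj(d,rim(*p,z))-o).ravel() for d,o in obs]))
    r=least_squares(f,x0,loss="soft_l1"); return r.x,r.fun.reshape(len(obs),4,2)
def overlay(im,d,p,z0,col=(0,255,255),k=4,off=(0,0)):
    x,y,a=p; c,s=np.cos(a),np.sin(a)
    def poly(L):
        L=np.array(L,float); P=np.c_[L[:,:2]@[[c,s],[-s,c]]+[x,y],L[:,2]+z0]
        q=(proj(d,P)-off+.5)*k
        cv2.polylines(im,[np.int32(q*16)],True,col,1,cv2.LINE_AA,4)
    poly([(-.1,.065,.068),(.1,.065,.068),(.1,-.065,.068),(-.1,-.065,.068)])
    poly([(-.01,.049,.04),(.01,.049,.04),(.01,-.049,.04),(-.01,-.049,.04)])
    poly([(-.088,.053,0),(.088,.053,0),(.088,-.053,0),(-.088,-.053,0)])
E
python3 - <<'E'
from h import *
t=optics.get_image("top");s=optics.get_image("side")
A=lambda *p:np.array(p,float)
N=np.nan
sp=[(t,A((38,415),(92,34),(341,67),(290,450))/4+[275,80]),(s,A((48,92),(325,45),(403,152),(N,N))/4.2+[295,155])]
hp=[(t,(A((402,415),(456,36),(694,77),(652,448))-[380,0])/4+[425,70]),(s,A((302,352),(620,293),(722,437),(N,N))/4.2+[295,155])]
ps=[]
for o,x0 in((sp,(.55,0,0)),(hp,(.55,-.35,0))):
    p,e=fitm(o,.068,x0); ps.append(p); print(np.round(p,4),np.round(e,1).tolist())
np.save("res.npy",ps)
c=[cv2.resize(t["image"][75:200,275:370],None,fx=4,fy=4,interpolation=cv2.INTER_CUBIC),cv2.resize(t["image"][75:200,425:520],None,fx=4,fy=4,interpolation=cv2.INTER_CUBIC)]
for im,p,x in zip(c,ps,(275,425)): overlay(im,t,p,0,off=(x,75))
cv2.imwrite("pics/o1.png",np.hstack(c))
E
```

```text
[ 0.5785 -0.0035 -0.111 ] [[[-0.9, 0.6], [-0.0, -0.7], [1.0, -0.6], [0.9, 0.8]], [[-1.2, -0.8], [0.2, -0.9], [0.4, -0.5], [0.0, 0.0]]]
[ 0.6071 -0.2992 -0.137 ] [[[0.2, -0.7], [-0.5, -1.0], [0.8, -0.1], [0.3, 1.7]], [[-1.1, -0.3], [-0.8, -0.7], [0.6, 0.2], [0.0, 0.0]]]
```

View pics/o1.png

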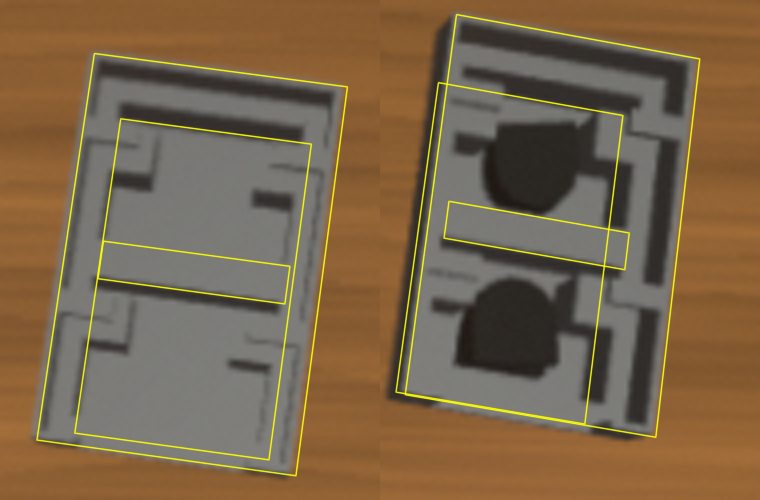

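The overlay matches both trays to within about 1 px (2 mm). Picking now.

```bash
python3 - <<'E'
from h import *
(x,y,a),(X,Y,b)=np.load("res.npy")
q=quat(a)
bot.goto([x,y,.34],q)
bot.move_linear([x,y,.209],.12)
print(readout.read_state()["force"])
fingers.command_gripper(0.0,30); bot.sleep(.2)
s=readout.read_state(); print(s["width"],s["grip_force"],s["force"],s["position"])
bot.move_linear([x,y,.36],.12); bot.sleep(.3)
s=readout.read_state(); print(s["time_s"],s["width"],s["grip_force"],s["force"],s["wrist_torque"],s["position"])
d=optics.get_image("top")
im=cv2.resize(d["image"][40:230,220:470],None,fx=3,fy=3,interpolation=cv2.INTER_CUBIC)
overlay(im,d,(s["position"][0],s["position"][1],a),s["position"][2]-.208,k=3,off=(220,40))
cv2.imwrite("pics/l1.png",im)
E
```

```text
[-0.17138342 -0.21864681 -0.44213679]
0.01984062504597753 29.99565750360489 [ 0.89526377 -0.06277637 -1.86475717] [ 0.578513   -0.00345616  0.20900188]
6.925 0.019725342694127155 29.995177388191223 [ 0.17996106 -0.04302355 -2.49215273] [-0.06479819  0.09113832  0.00087258] [ 0.57839169 -0.0034736   0.35954299]
```

View pics/l1.png

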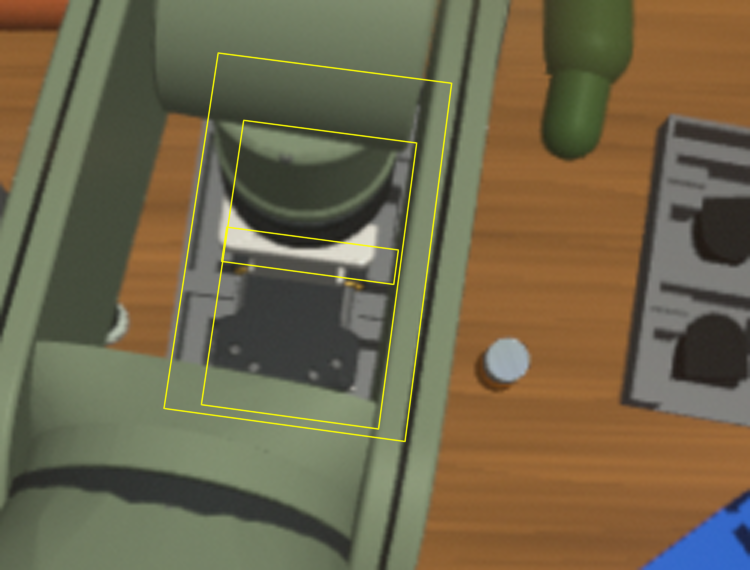

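The tray is held on its wall (width 19.7 mm, load 2.5 N). The visible left rim edge matches the overlay. Next I'll turn it and check it over the target.

```bash
python3 - <<'E'
from h import *
(x,y,a),(X,Y,b)=np.load("res.npy")
bot.goto([X,Y,.36],quat(b+np.pi))
bot.move_linear([X,Y,.316],.1); bot.sleep(.3)
s=readout.read_state(); print(s["time_s"],s["width"],s["force"],s["position"],s["joints"])
out=[]
for n,(v0,v1,u0,u1) in(("side",(120,310,340,510)),("top",(40,230,390,560))):
    d=optics.get_image(n); im=cv2.resize(d["image"][v0:v1,u0:u1],None,fx=2.3,fy=3*.99,interpolation=cv2.INTER_CUBIC) if 0 else cv2.resize(d["image"][v0:v1,u0:u1],None,fx=2.3,fy=2.3,interpolation=cv2.INTER_CUBIC)
    overlay(im,d,(s["position"][0],s["position"][1],b+np.pi),s["position"][2]-.209,k=2.3,off=(u0,v0))
    overlay(im,d,(X,Y,b),0,(0,255,0),2.3,(u0,v0)); out.append(im)
cv2.imwrite("pics/p1.png",np.hstack(out))
E
```

```text
10.1917 0.01958614975665835 [-0.39576501  0.03194254 -3.14120863] [ 0.60732261 -0.29939984  0.31694243] [-5.85673066e-01  4.92261763e-01  1.34886104e+00  1.42585658e-05
  1.29883544e+00  2.69294795e+00]
```

View pics/p1.png

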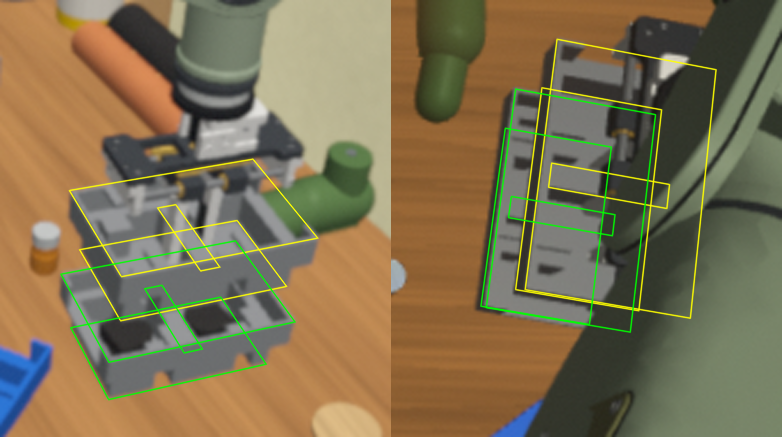

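Side view: the spare tray hangs above the heel tray and is turned end for end, with its cut-out end over the closed end on the right. The left corner may sit a few px low, so I'll check level at larger scale.

```bash
python3 - <<'E'
from h import *
(x,y,a),(X,Y,b)=np.load("res.npy"); s=readout.read_state()
d=optics.get_image("side"); u0,v0=355,170
im=cv2.resize(d["image"][v0:v0+125,u0:u0+130],None,fx=4.5,fy=4.5,interpolation=cv2.INTER_CUBIC)
im2=im.copy(); print(im.shape)
# only near-side rim/foot predicted corners as dots
c,sn=np.cos(b+np.pi),np.sin(b+np.pi)
for (lx,ly,lz) in [(.1,.065,.068),(.1,-.065,.068),(-.1,-.065,.068),(-.1,.065,.068),(.1,.065,.04),(-.1,.065,.04)]:
    P=np.array([[s["position"][0]+c*lx-sn*ly,s["position"][1]+sn*lx+c*ly,lz+s["position"][2]-.209]])
    q=(proj(d,P)[0]-[u0,v0]+.5)*4.5; cv2.circle(im,tuple(np.int32(q)),3,(0,255,255),1); print((lx,ly,lz),np.round(q))
for (lx,ly) in [(.1,.065),(.1,-.065),(-.1,-.065),(-.1,.065)]:
    c2,s2=np.cos(b),np.sin(b)
    P=np.array([[X+c2*lx-s2*ly,Y+s2*lx+c2*ly,.068]])
    q=(proj(d,P)[0]-[u0,v0]+.5)*4.5; cv2.circle(im,tuple(np.int32(q)),3,(0,255,0),1)
cv2.imwrite("pics/p2.png",im)
E
```

```text
(562, 585, 3)
(0.1, 0.065, 0.068) [169. 316.]
(0.1, -0.065, 0.068) [ 67. 147.]
(-0.1, -0.065, 0.068) [426.  86.]
(-0.1, 0.065, 0.068) [553. 241.]
(0.1, 0.065, 0.04) [162. 362.]
(-0.1, 0.065, 0.04) [541. 285.]
```

View pics/p2.png

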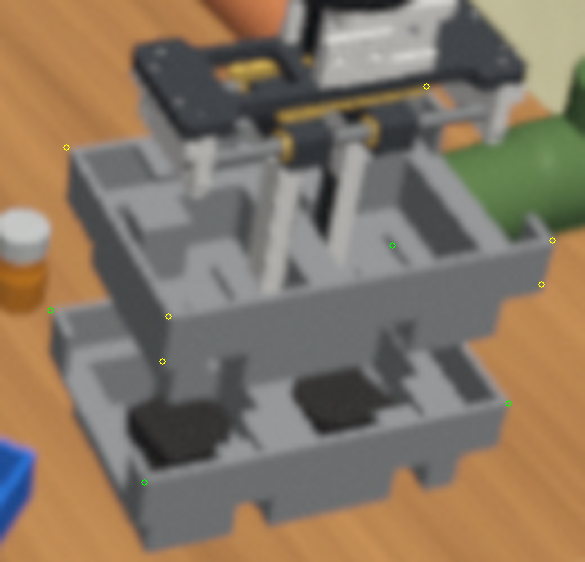

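The tray is level: its predicted rim corners (168,316), (553,241) and (67,147) coincide with the image. The cut-out end is on the right, over the heel tray's closed end. Lowering with force monitoring.

```bash
python3 - <<'E'
from h import *
(x,y,a),(X,Y,b)=np.load("res.npy")
bot.move_linear([X,Y,.284],.06); bot.sleep(.2)
f0=readout.read_state()["force"][2]
for z in np.arange(.282,.2725,-.001):
    bot.move_linear([X,Y,z],.02); bot.sleep(.08)
    s=readout.read_state(); f=s["force"][2]-f0
    print(round(z,4),np.round(s["position"],4),np.round(f,2))
    if f>3: break
print(s["time_s"],s["force"],s["wrist_torque"])
E
```

```text
0.282 [ 0.6071 -0.2992  0.282 ] -0.08
0.281 [ 0.6071 -0.2992  0.2809] 1.08
0.28 [ 0.6071 -0.2992  0.28  ] 0.51
0.279 [ 0.6071 -0.2992  0.279 ] -0.46
0.278 [ 0.6071 -0.2992  0.2779] -0.06
0.277 [ 0.6071 -0.2992  0.277 ] -0.22
0.276 [ 0.6071 -0.2992  0.277 ] 7.76
13.5583 [-2.40636298  1.06061891  4.7494371 ] [ 0.46067871  0.66130582 -0.00858672]
```

Contact came at z = 0.277, exactly the lug height (68 mm). Releasing and backing off.

```bash
python3 - <<'E'
from h import *
(x,y,a),(X,Y,b)=np.load("res.npy")
bot.move_linear([X,Y,.277],.02); bot.sleep(.1)
fingers.command_gripper(.06); bot.sleep(.1)
bot.move_linear([X,Y,.41],.12)
bot.goto([.4,.25,.42],quat(-.5+np.pi)); bot.sleep(.3)
s=readout.read_state(); print(s["time_s"],s["force"])
out=[]
for n,(v0,v1,u0,u1) in(("side",(150,310,340,490)),("top",(40,200,420,560))):
    d=optics.get_image(n); im=cv2.resize(d["image"][v0:v1,u0:u1],None,fx=2.7,fy=2.7,interpolation=cv2.INTER_CUBIC)
    overlay(im,d,(X,Y,b+np.pi),.068,k=2.7,off=(u0,v0)); out.append(im)
cv2.imwrite("pics/f1.png",np.hstack(out))
E
```

```text
20.45 [ 0.04350974  0.29749368 -0.29100103]
```

View pics/f1.png

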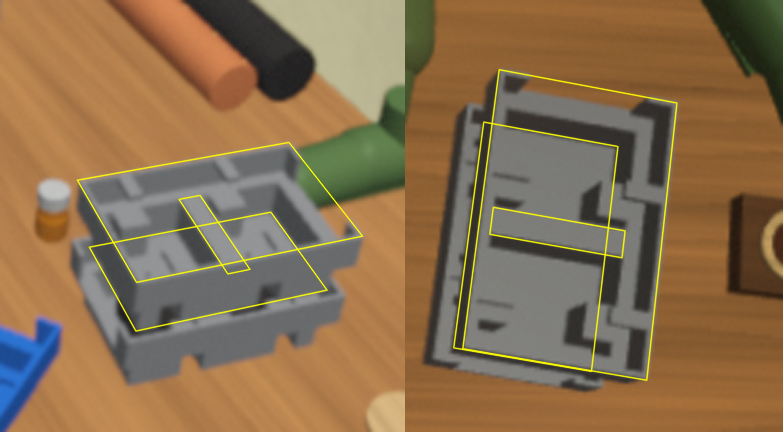

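The tray stands level and square at lug height. Its cut-out end is at the far end, over the heel tray's closed end, and the rim matches the predicted outline in both views.

```bash
python3 -c "
from bench import bot
print(bot.sign_off())"
```

```text
the job is handed in; nothing more can be done
None
```

The empty tray is turned end for end and stands level on the heel tray's rim lugs; both other trays were left in place, and I handed the job in at about 20.5 s.

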